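# Weigh out a bearing ring on the beam balance

### The job

The steel bearing ring on the bench balance should weigh 500 g. Check it: set the 300 g weight (red knob) and the 200 g weight (blue knob) upright, side by side, on the empty pan, without dropping them, so that the beam comes level, and let go.

Things in the scene. Friction and masses are not known exactly. Their poses are not given: they have to be found in the camera images.
- w300_center (a point): 300 g brass weight with a red knob: an upright cylinder 32 mm in diameter, 42 mm high, plus the knob (26 mm in diameter), 50 mm high in all; loose on the bench. This point is its centre, 25 mm above its underside; z up. The weights stand 95 mm or more apart, in any order; the 100 g one (yellow knob, 22 mm in diameter) is not needed.
- w200_center (a point): 200 g brass weight with a blue knob: an upright cylinder 28 mm in diameter, 37 mm high, plus the knob (22 mm in diameter), 44 mm high in all; loose on the bench. This point is its centre, 22 mm above its underside; z up. 
- pan_face (a point): centre of the upper face of the balance's empty pan: a flat rimless aluminium disc 160 mm in diameter, always level, 125 mm above the bench when the beam is level. y runs along the beam to the other pan (260 mm away, with the steel ring on it), z up. Where on the pan a load stands does not matter. Half-way between the pans a dial rises to 190 mm above the bench.
- beam (a joint): tilt of the green balance's steel beam, rad: 0 level, negative with the ring's side down, stops at -0.14 and 0.14. It starts at -0.14, the empty pan 18 mm above its level height. With 300 g there it stays; with 500 g the pan sinks to level in about a second; 100 g too little or too much puts it against a stop. It is damped and yields easily.
Things that resemble listed ones, but are neither listed nor needed, are in the scene too. What is shaped like the part that bears w200_center but green is not meant. What is shaped like the part that bears w300_center but turquoise is not meant.

How it is judged:
By the outcome, as a careful person would: the job done as asked, in the order asked, and still so for the second after the job is handed in, with the robot touching nothing.
It also fails if it takes over 61 s, if anything falls off the work surface, if the arm or the gripper's body presses on something with over 40 N, if the wrist force passes 120 N, or if a joint passes its speed limit or range.

### The arm

A 6-joint arm with a two-finger parallel gripper is mounted at the origin on the work surface. World frame = base frame: x ahead of the robot, y to its left, z up, the work surface at z = 0. Lengths are in mm, angles in degrees, forces in N, time in s.
With the tool pointing down it reaches from about 350 to 725 mm from the base axis. Payload 4.3 kg.
Tool frame: the origin (TCP) lies midway between the tips of the shut fingers; the grasp point (between the pads) lies r.pinch_z behind it (r.pinch_z is the distance from the TCP to the grasp point, in mm); z points along the fingers, y is the direction in which the jaws open and shut (so a half turn about z gives the same grasp; the last joint's range is limited). The gripper opens to 85 mm and grips with 20 to 120 N. Pads are 22 mm wide; open, the fingers measure 114 mm over their backs; the gripper's body (76 mm by 85 mm) begins 54 mm behind the grasp point. The pads swing forward as they close: fully open they stand 13 mm farther back than shut.
Start: joints at [65.415, 21.618, 4.641, 73.018, 0, 83.68], TCP at [180.228, 546.063, 231.329] pointing down, gripper open.
Joint ranges: [-156.06, 156.06], [-48.1, 94.91], [-58.44, 69.94], [-101.28, 121.22], [-78.64, 73.56], [-180, 180]. Speed limits (degrees/s): [147.25, 147.25, 180, 180, 180, 180].

### API

Orientations are given as [roll, pitch, yaw] about the fixed x, y, z axes, in that order (R = Rz(yaw) Ry(pitch) Rx(roll)).
In Python, from workcell import r, effector, kin, capture, camera_info, finder gives the robot as it stands. Calls block until the motion is done:
- r.goto(position, orientation): joint-space move of the TCP to a pose.
- r.move_straight(position, ori=None, feed=150, until_force=None): straight line of the TCP; ori=None keeps the orientation; feed is the mean speed in mm/s. With until_force (N) it stops when the force on the tool has changed by that much, and returns True; else False.
- r.move_j(angles): joint-space move.
- effector.set_gripper(opening, grasp_force=None): opening from 0.0 (shut) to 1.0 (fully open); grasp_force is the grip in N (None keeps the last); returns when the fingers have stopped.
- r.pause(seconds).
- kin.ik(position, orientation): joint angles nearest the present ones, or None.
- r.sense(): the state.
- capture(name): name is "side" or "top" or "wrist"; returns the picture (384x512x3 uint8, red, green, blue); there is no depth.
- camera_info(name): a dict with "vfov" (degrees; the focal length in pixels is half the picture's height over the tangent of half this angle, whatever the lens; pixels are square), "cx", "cy" (the principal point, pixels), "R" (3x3) and "t" (3): a world point X has camera coordinates R X + t. Camera axes: x right, y down, z forward; pixel columns grow to the right and rows downward; lengths in mm; the calibration is good to about 2 mm. A picture is of the moment at which its call begins: read the wrist's pose just before it. camera_info takes no time and is no camera call; for the wrist camera it gives the pose at the moment of the call.
A pose or a line that the arm cannot do raises r.PlanningError and nothing moves.
- r.close_job(): hands the job in, once; it reports no verdict.
Trained networks look in the newest picture that a camera, given by its name, has taken for a name from the list of things; names that differ only in an ending like _2 or _b are one class to them, and where a whole thing is asked for, a point or a joint stands for the part that bears it (a point fixed in the world has none). Each returns a list of dicts, best first, with "p" (0 to 1); they miss things now and then, are a little off and sometimes report something else, mostly with a low value. They report only what shows in the picture. A call takes as long as a camera call. They do not tell look-alikes from the thing itself.
- finder.trace(camera, thing): "region" (384x512 bool, what is visible of it) and "location" ([row, column] in pixels, amid what is visible of it).
- finder.pinpoint(camera, thing): "location" ([row, column] in pixels: a listed point, or the origin of a listed thing).
The state is a dict: "time": time; "joints": joint angles; "qd": joint speeds; "effort": joint torques, N m; "tool_pos": TCP position; "tool_rot": TCP orientation; "ft_force": force on the tool from outside, world axes, zero at the start; "wrist_torque": the same for the moment, N m; "opening": opening from 0.0 (shut) to 1.0 (fully open).
Only numpy, scipy, OpenCV 4.12 (cv2) and the standard library are available. Lean on these libraries where they do the work, as an engineer would, in place of code of your own. Each camera call takes 0.05 s, during which the arm holds its last target.

## Working session

There is one attempt and no reset: what is moved stays moved. The work goes in short steps, each a Python script; the robot and the scene stay as the last script left them, time stands still between calls to the robot, and variables do not carry over. Pictures are saved under pics/ and viewed, and the job is handed in when it is done.

```bash
mkdir -p pics; ls; python3 - <<'E'
from workcell import r, effector, kin, capture, camera_info, finder
import cv2
print(r.sense(), r.pinch_z)
for n in ["side","top","wrist"]:
    im=capture(n); cv2.imwrite(f"pics/{n}0.png",im[:,:,::-1]); i=camera_info(n); print(n,i)
    for th in ["w300_center","w200_center","pan_face"]:
        try: print(n,th,[(d["location"],round(d["p"],2)) for d in finder.pinpoint(n,th)])
        except Exception as e: print(e)
E
```

```text
pics
{'time': 0.0, 'joints': array([ 6.54161322e+01,  2.16615133e+01,  4.56204679e+00,  7.30189103e+01,
       -8.57003072e-06,  8.36804414e+01]), 'qd': array([-0.04294655, -0.01674088,  0.03919976,  0.02309657, -0.02224003,
       -0.04954103]), 'effort': array([ 1.19008619e-04, -4.63604271e+01,  2.69876254e+01,  2.07536342e-02,
        2.89503419e-05, -1.00091719e-05]), 'tool_pos': array([179.91894688, 545.42386341, 230.3587227 ]), 'tool_rot': array([-1.79882342e+02, -1.30216326e-02,  1.61735677e+02]), 'ft_force': array([ 0.13405589,  0.46725812, -0.33322864]), 'wrist_torque': array([ 0.07513637, -0.03232331,  0.02315148]), 'opening': 0.9983277443733838} 18.700000000000003
side {'vfov': 47.330396022310595, 'cx': 257.74049282907106, 'cy': 187.03604734380792, 'R': array([[ 0.91115511, -0.41140673,  0.02325655],
       [-0.20895371, -0.50994664, -0.83444159],
       [ 0.35515449,  0.75544618, -0.55060545]]), 't': array([-529.10412188,  135.24502227,  947.4175004 ])}
side w300_center [([228.2, 303.0], 0.66), ([208.0, 313.0], 0.56)]
side w200_center [([303.5, 352.2], 0.71), ([317.0, 321
[... 202 characters left out ...]
8465,  0.01913829, -0.14405467],
       [ 0.14436799,  0.01613897, -0.98939245]]), 't': array([ -76.57330493,  555.43982402, 1026.40917667])}
top w300_center [([183.9, 301.9], 0.68), ([159.8, 283.3], 0.64)]
top w200_center [([187.3, 389.0], 0.69), ([215.3, 387.9], 0.65)]
top pan_face [([194.0, 189.5], 0.96)]
wrist {'vfov': 68.75191273525405, 'cx': 255.45758172969744, 'cy': 189.0865576145569, 'R': array([[ 3.13276115e-01,  9.49662077e-01, -1.19915395e-04],
       [ 9.08354303e-01, -2.99612596e-01,  2.91761465e-01],
       [ 2.77038871e-01, -9.15108239e-02, -9.56491105e-01]]), 't': array([-574.70731027,  -38.4967861 ,  379.35702114])}
wrist w300_center []
wrist w200_center []
wrist pan_face []
```

View pics/top0.png

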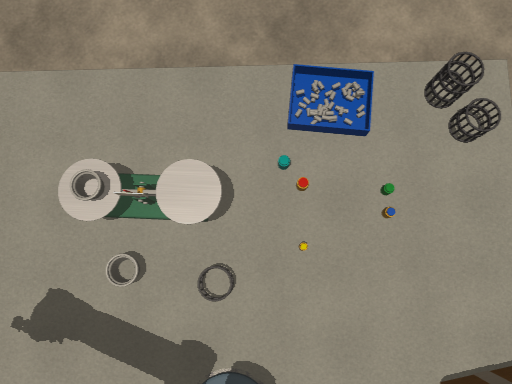

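View pics/side0.png

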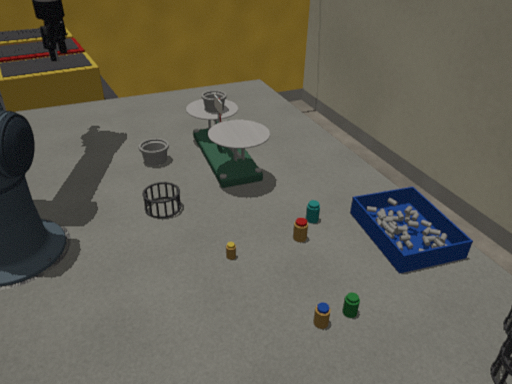

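```bash
python3 - <<'E'
import cv2,numpy as np
t=cv2.imread('pics/top0.png');s=cv2.imread('pics/side0.png')
a=cv2.resize(t[140:240,250:420],None,fx=4.5,fy=4.5,interpolation=2)
cv2.imwrite('pics/topcrop0.png',a)
b=cv2.resize(s[180:340,240:400],None,fx=3.7,fy=3.7,interpolation=2)
cv2.imwrite('pics/sidecrop0.png',b)
E
```

```text
(no output)
```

View pics/topcrop0.png

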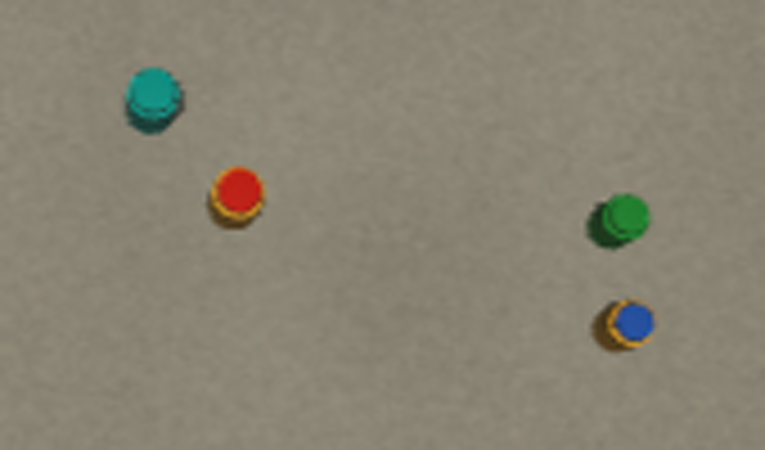

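View pics/sidecrop0.png

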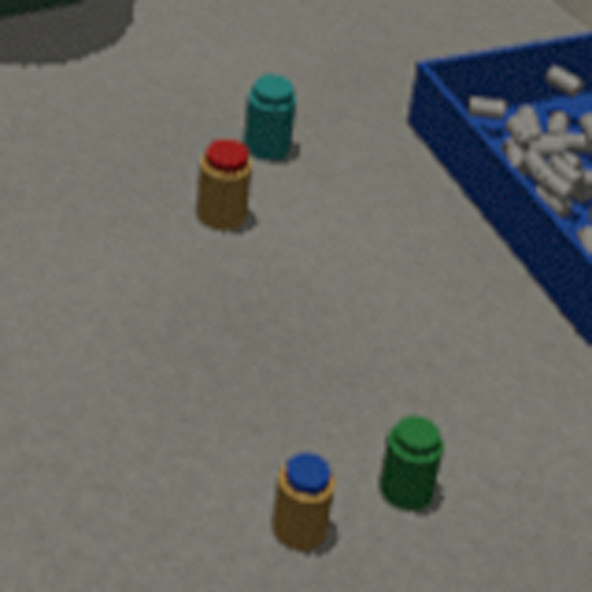

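The top picture shows these candidates as (row, col):
- **Red-knob brass weight:** (184,302), with the turquoise look-alike at (161,284).
- **Blue-knob brass weight:** (213,390), with the green look-alike at (188,388).
- **Yellow 100 g weight:** (246,304).
- **Empty pan:** (192,189). The other pan, with the ring on it, is at (190,90).

In the side picture, red is (228,302), turquoise (210,313), blue (317,322), green (304,352). I choose the brass weights with red and blue knobs, and the crops confirm both.

```bash
cat > h.py <<'E'
from workcell import r, effector, kin, capture, camera_info, finder
import numpy as np, cv2
def ray(info,rc):
    f=192/np.tan(np.radians(info["vfov"])/2)
    d=np.array([(rc[1]-info["cx"])/f,(rc[0]-info["cy"])/f,1.])
    R=np.array(info["R"]);c=-R.T@np.array(info["t"]);d=R.T@d
    return c,d/np.linalg.norm(d)
def atz(info,rc,z):
    c,d=ray(info,rc); return c+d*(z-c[2])/d[2]
def tri(rays):
    A=sum(np.eye(3)-np.outer(d,d) for c,d in rays); b=sum((np.eye(3)-np.outer(d,d))@c for c,d in rays)
    return np.linalg.solve(A,b)
E
python3 - <<'E'
from h import *
T=camera_info("top");S=camera_info("side")
def knob(im,hue):
    hsv=cv2.cvtColor(im,cv2.COLOR_RGB2HSV)
    h=hsv[...,0].astype(int); d=np.minimum(abs(h-hue),180-abs(h-hue))
    return ((d<8)&(hsv[...,1]>150)).astype(np.uint8)
it=cv2.imread('pics/top0.png')[...,::-1].copy(); is_=cv2.imread('pics/side0.png')[...,::-1].copy()
for nm,hue,zt,pt,ps,zc in [("300",0,50,(184,302),(222,301),25),("200",110,44,(212,390),(308,323),22)]:
    for im,info,p,n in ((it,T,pt,"top"),(is_,S,ps,"side")):
        m=knob(im,hue); k=np.zeros_like(m); k[p[0]-9:p[0]+10,p[1]-9:p[1]+10]=1; ys,xs=np.nonzero(m&k)
        rc=(ys.mean(),xs.mean()); print(nm,n,len(ys),np.round(rc,1),"knob@",np.round(atz(info,rc,zt-1),1))
for nm,a,b,z in [("300",(183.9,301.9),(228.2,303.0),25),("200",(215.3,387.9),(317,321.7),22),("pan",(194,189.5),(133.2,240.4),143)]:
    print(nm,np.round(tri([ray(T,a),ray(S,b)]),1),np.round(atz(T,a,z),1),np.round(atz(S,b,z),1))
for th,z in(("pan_face",143),):
  for n,I in(("top",T),("side",S)):
    for d in finder.trace(n,th): print(n,d["p"],d["location"])
# pan ellipse in top, other pan, beam axis
g=cv2.cvtColor(it,cv2.COLOR_RGB2GRAY)
m=(g>170).astype(np.uint8); nn,l,st,ce=cv2.connectedComponentsWithStats(m)
for i in range(1,nn):
    if st[i,4]>300: print(st[i],ce[i], np.round(atz(T,ce[i][::-1],143),1),np.round(atz(T,ce[i][::-1],107),1))
E
```

```text
300 top 68 [182.  302.9] knob@ [ 594.3 -201.3   49. ]
300 side 74 [221.5 301. ] knob@ [ 591.3 -207.5   49. ]
200 top 44 [211.1 390.8] knob@ [ 513.6 -428.4   43. ]
200 side 88 [307.4 322.9] knob@ [ 510.8 -433.4   43. ]
300 [ 597.4 -202.2   23.5] [ 593.7 -200.6   25. ] [ 600.2 -204.5   25. ]
200 [ 509.1 -430.5   14.5] [ 504.8 -426.5   22. ] [ 508.9 -436.7   22. ]
pan [558.4  79.3 139.5] [553.1  80.2 143. ] [560.7  71.8 143. ]
top 0.76 [192.8, 189.3]
side 0.88 [138.0, 236.6]
[  59  159   67   62 1888] [ 88.42425847 191.80826271] [563.2 325.1 143. ] [569.4 341.4 107. ]
[ 156  159   65   65 3303] [188.14320315 191.13502876] [560.1  83.6 143. ] [566.2  90.7 107. ]
```

```bash
python3 - <<'E'
from h import *
for p in [(593,-204,200),(593,-204,5),(512,-430,200),(512,-430,5),(587,81,150),(531,81,150),(531,81,220)]:
    for y in (180,0):
        q=kin.ik(p,[180,0,y]); print(p,y,None if q is None else np.round(q,1))
r.move_straight([179.9,545.4,275])
r.goto([593-60,-204,200],[180,0,180])
I=camera_info("wrist"); im=capture("wrist"); cv2.imwrite("pics/wrist1.png",im[:,:,::-1])
for d in finder.pinpoint("wrist","w300_center"): print(d["p"],d["location"],atz(I,d["location"],25))
s=r.sense();print(s["time"],s["tool_pos"],s["tool_rot"],s["joints"])
E
```

```text
(593, -204, 200) 180 [-24.8  28.4  10.4  72.1   0.  -24.8]
(593, -204, 200) 0 [-24.8  28.4  10.4  72.1   0.  155.2]
(593, -204, 5) 180 [-24.8  36.1  -6.8  47.1   0.  -24.8]
(593, -204, 5) 0 [-24.8  36.1  -6.8  47.1   0.  155.2]
(512, -430, 200) 180 [-45.5  33.7  19.2  75.6   0.  -45.5]
(512, -430, 200) 0 [-45.5  33.7  19.2  75.6   0.  134.5]
(512, -430, 5) 180 [-45.5  40.3   1.2  50.9   0.  -45.5]
(512, -430, 5) 0 [-45.5  40.3   1.2  50.9   0.  134.5]
(587, 81, 150) 180 [ 1.7 25.5 -1.6 62.9  0.   1.7]
(587, 81, 150) 0 [   1.7   25.5   -1.6   62.9    0.  -178.3]
(531, 81, 150) 180 [  1.9  19.4 -10.9  59.7   0.    1.9]
(531, 81, 150) 0 [   1.9   19.4  -10.9   59.7    0.  -178.1]
(531, 81, 220) 180 [ 1.9 17.4 -3.1 69.5  0.   1.9]
(531, 81, 220) 0 [   1.9   17.4   -3.1   69.5    0.  -178.1]
0.92 [266.5, 297.8] [ 660.81081944 -148.75671453   25.        ]
4.1667 [ 533.27829507 -203.38264058  200.09586093] [ 1.79999279e+02  1.12275873e-02 -1.79938096e+02] [-2.72467515e+01  2.16550227e+01  5.97140579e-02  6.83950460e+01
  5.79184846e-03 -2.73086549e+01]
```

View pics/wrist1.png

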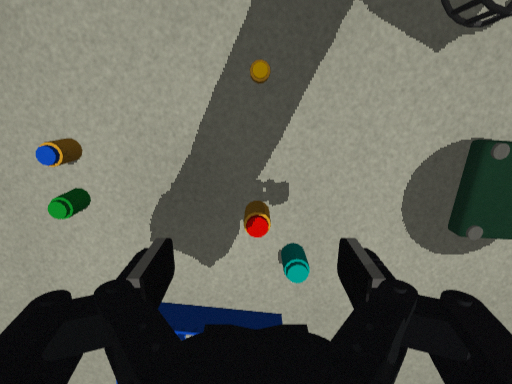

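The wrist view shows the red knob at (227,257), turquoise at (262,295), which is the network's only hit, blue at (155,47) and green at (206,62). I'll locate red and blue by their knobs.

```bash
cat >> h.py <<'E'
def knob(im,hue,p,w=16):
    hsv=cv2.cvtColor(im,cv2.COLOR_RGB2HSV)
    h=hsv[...,0].astype(int); d=np.minimum(abs(h-hue),180-abs(h-hue))
    m=((d<7)&(hsv[...,1]>150)&(hsv[...,2]>100)); k=np.zeros_like(m); k[max(p[0]-w,0):p[0]+w,max(p[1]-w,0):p[1]+w]=1
    ys,xs=np.nonzero(m&k); return (ys.mean(),xs.mean(),) if len(ys) else None
E
python3 - <<'E'
from h import *
I=camera_info("wrist"); im=cv2.imread("pics/wrist1.png")[...,::-1].copy()
for nm,hue,p,z in (("300",0,(227,257),49),("200",112,(155,47),43)):
    rc=knob(im,hue,p); print(nm,rc,atz(I,rc,z))
f=camera_info("wrist"); print("cam", -np.array(f["R"]).T@f["t"])
E
```

```text
300 (np.float64(226.79827089337175), np.float64(256.97694524495677)) [ 593.88792977 -201.9378709    49.        ]
200 (np.float64(155.01333333333332), np.float64(45.39333333333333)) [ 512.62951412 -430.03110249   43.        ]
cam [ 459.20098396 -203.83698266  342.83882583]
```

```bash
python3 - <<'E'
from h import *
x,y=594,-202.5
r.goto([x,y,110],[180,0,180])
print(r.move_straight([x,y,5],feed=100,until_force=15))
effector.set_gripper(0.0,40)
s=r.sense();print(s["time"],s["tool_pos"],s["opening"],s["ft_force"])
r.move_straight([x,y,120])
r.pause(0.2)
s=r.sense();print(s["time"],s["tool_pos"],s["opening"],s["ft_force"])
for n in("wrist","side"): cv2.imwrite(f"pics/{n}2.png",capture(n)[:,:,::-1])
E
python3 -c "
import cv2,numpy as np
a=cv2.imread('pics/wrist2.png')[80:384,100:420];b=cv2.imread('pics/side2.png')[80:384,180:500]
cv2.imwrite('pics/c2.png',np.hstack([a,b]))"
```

```text
False
6.4167 [ 594.27131144 -202.50961474    5.38211073] 0.367049380497109 [-0.02640122  0.06662428  1.96109098]
7.5333 [ 593.14738234 -202.13198529  118.65247059] 0.3680545816885952 [-0.6046527  -0.22983136 -3.32652468]
```

View pics/c2.png

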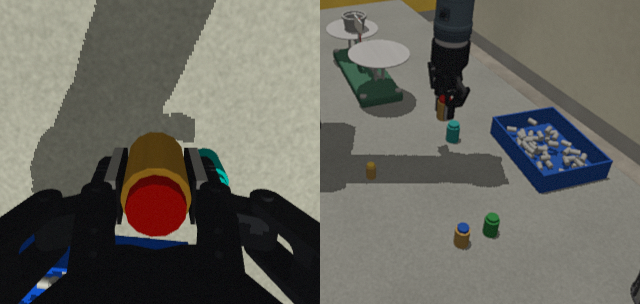

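```bash
python3 - <<'E'
from h import *
x,y=588,81
r.move_straight([594,-202.5,215],feed=200)
r.goto([x,y,215],[180,0,180])
r.move_straight([x,y,165],feed=80); r.pause(0.3)
s=r.sense();print(s["time"],s["tool_pos"],s["ft_force"])
for n in("side","top"): cv2.imwrite(f"pics/{n}3.png",capture(n)[:,:,::-1])
r.move_straight([x,y,153],feed=30); r.pause(0.2)
hit=r.move_straight([x,y,145.5],feed=12,until_force=1.5)
s=r.sense();print(hit,s["time"],s["tool_pos"],s["ft_force"])
r.pause(.2); s=r.sense();print(s["time"],s["tool_pos"],s["ft_force"])
for n in("side","wrist"): cv2.imwrite(f"pics/{n}4.png",capture(n)[:,:,::-1])
E
python3 -c "
import cv2,numpy as np
a=cv2.imread('pics/wrist4.png')[80:384,100:420];b=cv2.imread('pics/side4.png')[60:212,160:320];b=cv2.resize(b,(320,304))
cv2.imwrite('pics/c4.png',np.hstack([a,b]))"
```

```text
10.425 [588.32689405  81.07467584 165.49810762] [-0.82570302 -0.06047004 -2.81967446]
True 11.725 [588.02600479  80.92294757 147.86242217] [1.02710689 0.63413672 1.64719437]
11.925 [587.78416987  80.91514486 147.55667255] [ 2.37543465 -0.17061102  2.60653398]
```

View pics/c4.png

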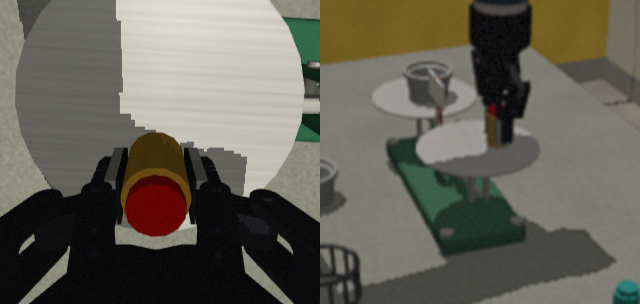

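```bash
python3 - <<'E'
from h import *
x,y=588,81
r.move_straight([x,y,147.6],feed=10); r.pause(.15)
s=r.sense();print(s["time"],s["tool_pos"],s["ft_force"])
effector.set_gripper(0.8)
r.move_straight([x,y,230],feed=150)
r.goto([512-60,-430,220],[180,0,180]) if kin.ik([452,-430,220],[180,0,180]) is not None else None
I=camera_info("wrist"); im=capture("wrist"); cv2.imwrite("pics/wrist5.png",im[:,:,::-1])
rc=knob(im,112,(227,257),40); print(rc, rc and atz(I,rc,43))
for n in("side","top"): cv2.imwrite(f"pics/{n}5.png",capture(n)[:,:,::-1])
s=r.sense();print(s["time"],s["tool_pos"],s["ft_force"],s["opening"])
E
python3 -c "
import cv2,numpy as np
a=cv2.imread('pics/wrist5.png')[80:384,100:420];b=cv2.imread('pics/side5.png')[60:212,160:320];b=cv2.resize(b,(320,304))
cv2.imwrite('pics/c5.png',np.hstack([a,b]))"
```

```text
12.475 [587.35616908  80.95516012 147.29889318] [-2.02435462  0.104176    0.60141049]
(np.float64(223.625), np.float64(258.0)) [ 520.98619704 -426.12665842   43.        ]
15.6917 [ 452.73457213 -429.15598566  220.08656058] [-0.13157105 -0.0574779   0.56739437] 0.79849707532888
```

View pics/c5.png

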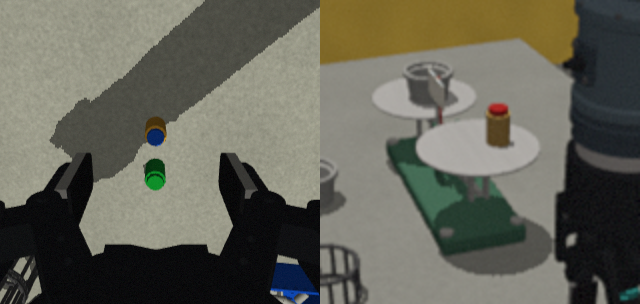

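The 300 g weight stands upright on the pan. The blue knob is at (217,255) in the wrist view, with green at (262,255). My mask window was too wide, so I'll measure again with a tighter one and then grasp.

```bash
python3 - <<'E'
from h import *
I=camera_info("wrist"); im=cv2.imread("pics/wrist5.png")[...,::-1].copy()
rc=knob(im,112,(217,255),13); P=atz(I,rc,43); print(rc,P)
assert abs(P[0]-512)<5 and abs(P[1]+430)<5
x,y=(P[:2]+np.array([512.6,-430]))/2
r.goto([x,y,110],[180,0,180])
print(r.move_straight([x,y,4],feed=100,until_force=15))
effector.set_gripper(0.0,40)
s=r.sense();print(s["time"],s["tool_pos"],s["opening"],s["ft_force"])
r.move_straight([x,y,230],feed=200)
r.pause(0.2)
s=r.sense();print(s["time"],s["tool_pos"],s["opening"],s["ft_force"])
for n in("wrist","side"): cv2.imwrite(f"pics/{n}6.png",capture(n)[:,:,::-1])
E
python3 -c "
import cv2,numpy as np
a=cv2.imread('pics/wrist6.png')[80:384,100:420];b=cv2.imread('pics/side6.png')[80:384,180:500]
cv2.imwrite('pics/c6.png',np.hstack([a,b]))"
```

```text
(np.float64(223.625), np.float64(258.0)) [ 520.98101087 -426.2655453    43.        ]Traceback (most recent call last):
  File "<stdin>", line 4, in <module>
AssertionError
[ WARN:0@0.014] global loadsave.cpp:275 findDecoder imread_('pics/wrist6.png'): can't open/read file: check file path/integrity
Traceback (most recent call last):
TypeError: 'NoneType' object is not subscriptable
```

```bash
python3 -c "
import cv2,numpy as np
a=cv2.imread('pics/wrist5.png')[190:290,215:305];cv2.imwrite('pics/c5b.png',cv2.resize(a,None,fx=6,fy=6,interpolation=0))"
python3 - <<'E'
from h import *
im=cv2.imread("pics/wrist5.png")[...,::-1].copy();I=camera_info("wrist")
hsv=cv2.cvtColor(im,cv2.COLOR_RGB2HSV)[200:235,240:272]
m=(hsv[...,0]>100)&(hsv[...,0]<125)&(hsv[...,1]>110); ys,xs=np.nonzero(m); rc=(ys.mean()+200,xs.mean()+240); print(m.sum(),ys.min()+200,ys.max()+200,xs.min()+240,xs.max()+240,rc,atz(I,rc,43))
E
```

```text
226 209 225 247 263 (np.float64(216.85398230088495), np.float64(255.1946902654867)) [ 511.95007928 -429.75239548   43.        ]
```

View pics/c5b.png

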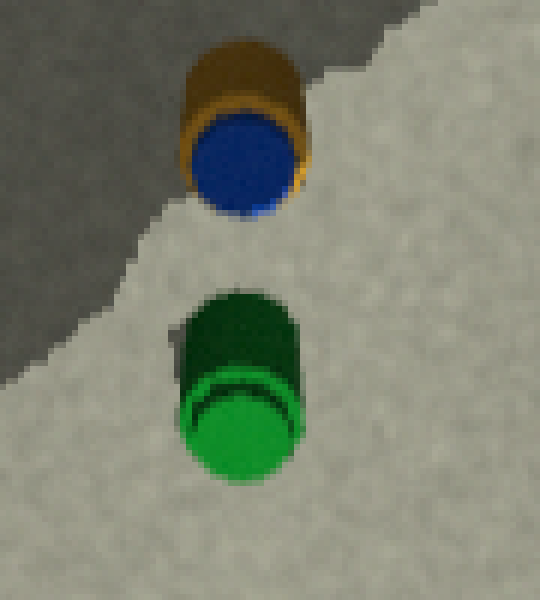

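The blue knob lies in the arm's shadow, so the mask only caught its edge. With shadow allowed, its centre is (216.9,255.2), which gives (512,-429.8) and agrees with the earlier measurement.

```bash
python3 - <<'E'
from h import *
x,y=512.2,-429.9
r.goto([x,y,110],[180,0,180])
print(r.move_straight([x,y,4],feed=100,until_force=15))
effector.set_gripper(0.0,40)
s=r.sense();print(s["time"],s["tool_pos"],s["opening"],s["ft_force"])
r.move_straight([x,y,230],feed=200)
r.pause(0.2)
s=r.sense();print(s["time"],s["tool_pos"],s["opening"],s["ft_force"])
for n in("wrist","side"): cv2.imwrite(f"pics/{n}6.png",capture(n)[:,:,::-1])
I=camera_info("top"); im=cv2.imread("pics/top5.png")[...,::-1].copy(); rc=knob(im,0,(187,187),30); print(rc,rc and atz(I,rc,192))
E
python3 -c "
import cv2,numpy as np
a=cv2.imread('pics/wrist6.png')[80:384,100:420];b=cv2.imread('pics/side6.png')[80:384,180:500]
cv2.imwrite('pics/c6.png',np.hstack([a,b]))"
```

```text
False
17.9167 [ 512.56808721 -430.20487614    4.63967574] 0.3149252601744813 [0.53620234 0.77712739 3.87503939]
19.4 [ 511.75921999 -429.45269006  228.77070461] 0.3183488264594245 [-0.24224452  0.65285905 -1.48684281]
(np.float64(175.82978723404256), np.float64(185.14893617021278)) [587.60119578  81.13705298 192.        ]
```

View pics/c6.png

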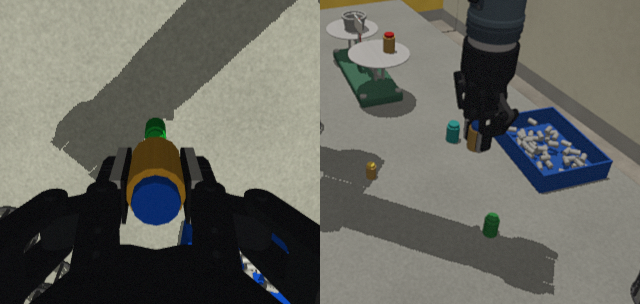

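```bash
python3 - <<'E'
from h import *
x,y=534,81
r.goto([x,y,230],[180,0,180])
r.move_straight([x,y,160],feed=90)
r.move_straight([x,y,150.5],feed=30); r.pause(0.3)
s=r.sense();print(s["time"],s["tool_pos"],s["ft_force"])
hit=r.move_straight([x,y,145.8],feed=10,until_force=1.2)
s=r.sense();print(hit,s["time"],s["tool_pos"],s["ft_force"])
for n in("side","wrist"): cv2.imwrite(f"pics/{n}7.png",capture(n)[:,:,::-1])
r.pause(.1); s=r.sense();print(s["time"],s["tool_pos"],s["ft_force"])
E
python3 -c "
import cv2,numpy as np
a=cv2.imread('pics/wrist7.png')[80:384,100:420];b=cv2.imread('pics/side7.png')[60:212,160:320];b=cv2.resize(b,(320,304))
cv2.imwrite('pics/c7.png',np.hstack([a,b]))"
```

```text
23.05 [534.09848912  80.99183233 150.61514597] [ 0.11915262  0.14998327 -2.0964086 ]
True 23.4167 [533.48487572  80.98762548 146.77466056] [ 0.97220228  0.14666402 -1.34107322]
23.6167 [533.16843966  80.95505708 146.48834493] [ 0.82638295 -0.05444006 -0.14704992]
```

View pics/c7.png

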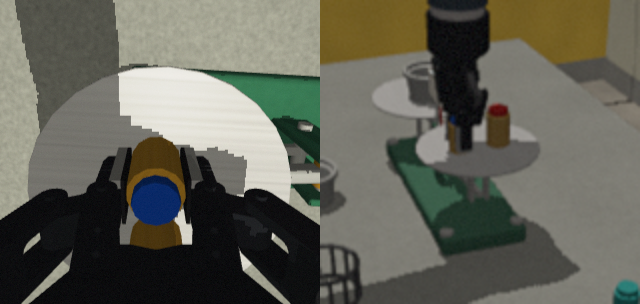

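Force rose by the full 2 N of the weight, so it rests on the pan. Releasing it now.

```bash
python3 - <<'E'
from h import *
x,y=533.2,81
effector.set_gripper(0.8)
r.pause(0.3)
r.move_straight([x,y,230],feed=120)
r.goto([450,-200,260],[180,0,180])
r.pause(2)
for n in("side","top"): cv2.imwrite(f"pics/{n}8.png",capture(n)[:,:,::-1])
s=r.sense();print(s["time"],s["tool_pos"],s["ft_force"])
T=camera_info("top");S=camera_info("side")
for d in finder.pinpoint("top","pan_face")[:1]: a=d["location"]
for d in finder.pinpoint("side","pan_face")[:1]: b=d["location"]
print(a,b,tri([ray(T,a),ray(S,b)]))
E
python3 -c "
import cv2,numpy as np
c=[]
for k in '58':
  b=cv2.imread(f'pics/side{k}.png')[70:190,180:280];c.append(cv2.resize(b,(400,480)))
cv2.imwrite('pics/c8.png',np.hstack(c))"
```

```text
28.475 [ 449.98493581 -199.98165998  260.00439477] [ 0.39059706 -0.14691715 -0.4128701 ]
[195.7, 193.2] [141.3, 240.6] [557.13727546  74.1904453  118.82286004]
```

View pics/c8.png

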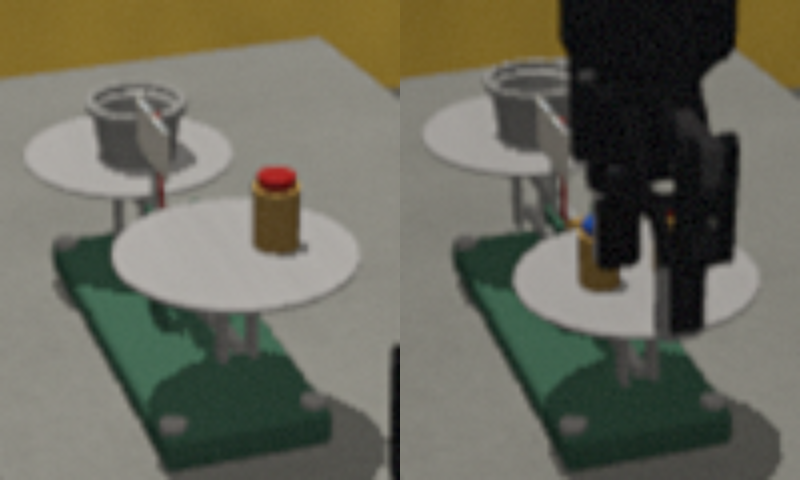

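View pics/top8.png

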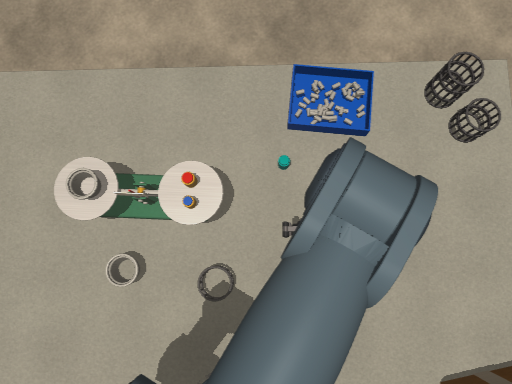

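Both weights stand on the pan in the top view: red at (178,188), blue at (202,189). The arm blocks the side camera, so I'll move it farther away and check the level.

```bash
python3 - <<'E'
from h import *
r.goto([400,-450,300],[180,0,180])
r.pause(0.5)
for n in("side","top"): cv2.imwrite(f"pics/{n}9.png",capture(n)[:,:,::-1])
print(r.sense()["time"])
T=camera_info("top");S=camera_info("side")
pts={}
for k in "059":
  t=cv2.imread(f"pics/top{k}.png")[...,::-1].copy()
  # apparent pan edges
  g=cv2.cvtColor(t,cv2.COLOR_RGB2GRAY); nn,l,st,ce=cv2.connectedComponentsWithStats((g>165).astype(np.uint8)); print(k,[list(st[i]) for i in range(1,nn) if st[i,4]>300])
t=cv2.imread("pics/top9.png")[...,::-1].copy();s=cv2.imread("pics/side9.png")[...,::-1].copy()
for hue,pt,ps in((0,(178,188),(122,249)),(112,(202,189),(130,226))):
    a=knob(t,hue,pt,10);b=knob(s,hue,ps,16);print(a,b,a and b and tri([ray(T,a),ray(S,b)]))
E
python3 -c "
import cv2,numpy as np
c=[]
for k in '59':
  b=cv2.imread(f'pics/side{k}.png')[70:190,180:280];c.append(cv2.resize(b,(400,480)))
cv2.imwrite('pics/c9.png',np.hstack(c))"
```

```text
30.1833
0 [[np.int32(58), np.int32(159), np.int32(68), np.int32(62), np.int32(1961)], [np.int32(156), np.int32(159), np.int32(65), np.int32(65), np.int32(3321)]]
5 [[np.int32(58), np.int32(159), np.int32(163), np.int32(65), np.int32(5437)]]
9 [[np.int32(54), np.int32(157), np.int32(89), np.int32(63), np.int32(2149)], [np.int32(145), np.int32(161), np.int32(78), np.int32(64), np.int32(2854)]]
(np.float64(177.23595505617976), np.float64(187.12359550561797)) (np.float64(120.0), np.float64(248.22222222222223)) [587.33737171  81.01019417 171.53521259]
(np.float64(200.5), np.float64(187.5)) (np.float64(125.34782608695652), np.float64(229.2173913043478)) [533.92898175  80.42173728 165.94919265]
```

View pics/c9.png

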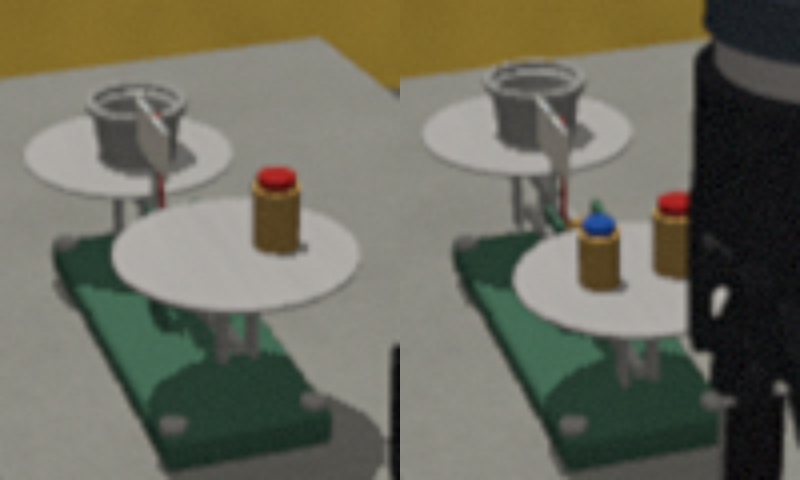

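```bash
python3 - <<'E'
from h import *
T=camera_info("top");S=camera_info("side")
def im(n): return cv2.imread(f"pics/{n}.png")[...,::-1].copy()
for k,hue,pt,ps,w in(("0",0,(184,302),(222,301),10),("5",0,(176,185),(114,249),12),("9",0,(178,188),(120,248),12),("0",112,(212,390),(308,323),10),("9",112,(201,188),(126,229),10)):
    a=knob(im("top"+k),hue,pt,w);b=knob(im("side"+k),hue,ps,w);print(k,hue,np.round(a,1),np.round(b,1),tri([ray(T,a),ray(S,b)]))
# wait and compare for steadiness; arm clear of side view
r.goto([420,-330,330],[180,0,180]) if False else r.move_j([-90]+list(r.sense()["joints"][1:])) 
r.pause(0.3)
for n in("side","top"): cv2.imwrite(f"pics/{n}10.png",capture(n)[:,:,::-1])
print(r.sense()["time"])
a=knob(im("top10"),0,(178,188),12);b=knob(im("side10"),0,(120,248),12);print(a,b,tri([ray(T,a),ray(S,b)]))
E
python3 -c "
import cv2
b=cv2.imread('pics/side10.png')[70:190,180:300];cv2.imwrite('pics/c10.png',cv2.resize(b,(600,600),interpolation=2))"
```

```text
0 0 [182.1 303. ] [220.9 301. ] [ 594.80648066 -201.72966175   45.53090047]
5 0 [175.8 185.1] [113.5 248.9] [588.2183872   81.81934103 188.76279508]
9 0 [177.2 187.1] [120.  248.2] [587.33737171  81.01019417 171.53521259]
0 112 [211.1 390.8] [306.9 322.9] [ 513.91598469 -429.57329757   38.98601448]
9 112 [200.5 187.5] [125.3 229.2] [533.92898175  80.42173728 165.94919265]
31.9583
(np.float64(177.23595505617976), np.float64(187.12359550561797)) (np.float64(119.8), np.float64(249.0)) [588.21866801  80.5919025  171.99195144]
```

View pics/c10.png

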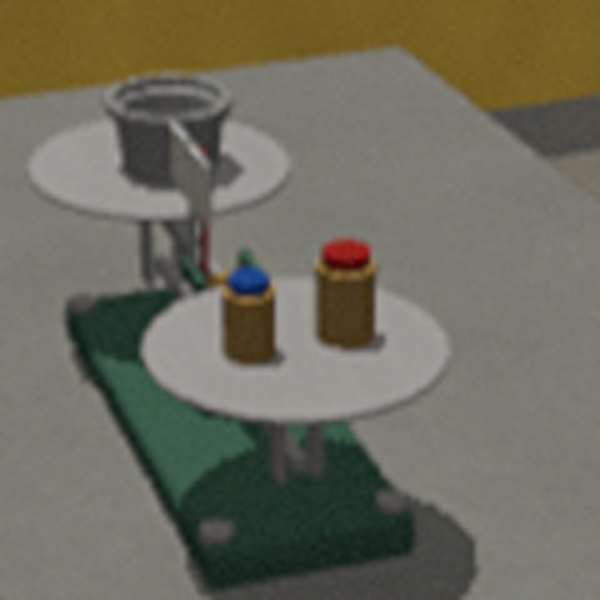

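```bash
python3 - <<'E'
from h import *
s=r.sense();print(s["time"],s["ft_force"],np.abs(s["qd"]).max())
r.close_job()
E
```

```text
31.9583 [ 0.36753597  0.45135187 -0.59782452] 0.3955725529725848
the job is handed in; nothing more can be done
```

The 300 g weight (red knob) and then the 200 g weight (blue knob) are standing upright, side by side, on the empty pan. I let go of both and handed the job in at 32 s, with the arm well clear.

- **Level:** comparing each knob's height with its height on the bench puts the pan at about 126 to 127 mm, against 125 mm for level. Before the 200 g weight went on, it measured about 143 mm. The beam sits between its stops and held steady between two checks 1.8 s apart. On this check the ring weighs 500 g, as it should.
- **Placing:** each weight was lowered until the force sensor felt the pan carrying it, so nothing was dropped.
- **Disagreements:**
  - The network's estimate of the pan height at the end was 119 mm. It was taken while the arm partly blocked the side view, so I relied on the knob heights.
  - In the first close wrist view the network reported only the turquoise look-alike, so I located the real weights by their knob colours.
  - One blue-knob measurement was off because of a shadow, and I corrected it before grasping.

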